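Calibrate the counting scale in the parts store

ROBOT

A 7-joint arm with a two-finger parallel gripper is mounted at the origin on the work surface. World frame = base frame: x ahead of the robot, y to its left, z up, the work surface at z = 0. Lengths are in m, angles in rad, forces in N, time in s.
With the tool pointing down it reaches from about 0.4 to 0.9 m from the base axis. Payload 5.6 kg.
Tool frame: the origin (TCP) lies midway between the tips of the shut fingers; the grasp point (between the pads) lies 19 mm behind it; z points along the fingers, y is the line along which they close (so a half turn about z gives the same grasp; the last joint's range is limited). The gripper opens to 92 mm and grips with 3 to 60 N. Pads are 20 mm wide; open, the fingers measure 128 mm over their backs; the gripper's body (75 mm by 189 mm) begins 69 mm behind the grasp point.
Start: joints at [-1.342, 0.468, -0.012, 1.603, 0.006, 1.071, -0.056], TCP at [0.175, 0.626, 0.191] pointing down, gripper open.
Joint ranges: [-2.53, 2.53], [-0.31, 2.02], [-1.57, 1.55], [0.28, 2.44], [-1.29, 4.43], [0.15, 1.84], [-2.92, 2.92]. Speed limits (rad/s): [2.57, 2.57, 3.14, 3.14, 3.14, 3.14, 3.14].

INTERFACE

Orientations are given as a rotation vector (axis times angle).
In Python, from plant import manip, viewer gives the robot as it stands. The module is installed in compiled form; this text tells all that it offers.
- The arm moves only by the tool servo_tool, never from a script. Its argument "motion" is text: rows parted by semicolons, each of 7 numbers parted by spaces: the opening, from 0 (shut) to 1 (fully open), then the shift along the tool's x, y, z in cm, then the turn, a rotation vector about the tool's x, y, z in rad. In form: fingers dx dy dz rx ry rz; .... A call has 1 to 12 rows; each row shifts and turns the commanded pose from where the row before left it, along the tool's axes as they then stand; what a row does not reach is not made up. A row lasts 1/12 s, in which the tool goes at most 41.7 mm and 7.16 degrees, less where a joint would pass 70% of its speed; a pose out of reach is approached as far as the arm can. A call with a gripper value outside its range is refused whole. The fingers move at their own pace and stop on an object; "squeeze" is the grip in N (left out, the last holds). Time passes only in rows, so rows that do not move let the fingers close. It gives the time, the measured TCP pose, the force, the opening and the grip force at its end, in the units of the state.
- manip.get_obs(): the state, without advancing time (a new reading comes with each control period).
- viewer.read_camera(name): name is "scene" or "side" or "wrist"; returns a dict with "img" (480x640x3 uint8, blue, green, red), "depth" (480x640 float32, m along the optical axis (not along the pixel's ray), 0 where there is no reading), "K" (3x3 intrinsics, pixels), "extrinsics" (4x4, takes a point from camera to world coordinates). Camera axes: x right, y down, z forward; pixel columns grow to the right and rows downward; lengths in m; the calibration is good to about 2 mm. A picture is of the moment at which its call begins.
- manip.hand_in(): hands the job in; it is judged then, once.
The state is a dict: "clock": time; "joints": joint angles; "joint_vel": joint speeds; "joint_efforts": joint torques, N m; "tool_pos": TCP position; "orientation": TCP orientation; "contact_force": force on the tool from outside, world axes, zero at the start; "wrist_torque": the same for the moment, N m; "gripper_width": opening from 0.0 (shut) to 1.0 (fully open); "grip_force": force on a finger pad.
Only numpy, scipy, OpenCV 4.12 (cv2) and the standard library are available. Lean on these libraries where they do the work, as an engineer would, in place of code of your own. Each camera call takes 0.05 s, during which the arm holds its last target. There are 200 camera calls.

TASK

Calibrate the counting scale: first set the knobbed steel check weight gently, upright and wholly on the scale's round pan, and let go of it. Then take the wooden-handled probe out of its stand, reach its steel shaft down through the round hole in the scale's deck (not the slot beside it) and press the recessed button fully down. Finish while still gripping the probe and holding the button down, with the weight left standing on the pan and the other objects on the bench undisturbed.

Things in the scene. Friction and masses are not known exactly. Their poses are not given: they have to be found in the camera images.
- scale: counting scale, fixed to the bench, 200 mm along its own x, 280 mm along its own y, grey housing 60 mm high. Origin on the bench under its centre, z up. Towards its +y lies a round steel pan; towards its -y a flat deck 85 mm wide (y -140 to -55 mm), top 60 mm above the bench, carrying from -x to +x a flat display window, the round hole, and a slot 12 x 36 mm that is a dead end
- pan (a point): centre of the top face of the steel pan: a flat disc 170 mm in diameter whose top is 74 mm above the bench; it does not move. 50 mm along +y from the scale's origin; axes as the scale's
- hole (a point): centre of the mouth of the round hole in the deck, 60 mm above the bench, at x +30, y -97.5 mm in the scale's frame; axes as the scale's, z up. The hole is straight down, 18 mm in diameter and 30 mm deep; the top of the button lies inside it 22 mm below the mouth
- button (a joint): travel of the recessed black button (15 mm in diameter, at the bottom of the round hole), in m: 0 up, 0.006 fully down. A spring pushes it back: 2 N to start moving, 5 N fully down, where it meets a firm stop
- weight: steel check weight, about 0.5 kg, standing loose on the bench: a solid cylinder 44 mm in diameter and 40 mm high, with a narrow neck (16 mm) and above it a grip knob 22 mm in diameter from 50 to 78 mm height. Origin at the centre of its underside, z up along its axis
- stand: dark wooden block 70 x 70 x 62 mm high, fixed to the bench, with an upright 11 mm through hole in the middle in which the probe stands. Origin on the bench under its centre
- probe: probe, about 60 g, standing loose in the stand, shaft down: a steel shaft 8 mm in diameter and 56 mm long below a steel collar (22 mm in diameter, 5 mm thick, resting on the stand's top) and a round light-wood handle 18 mm in diameter and 65 mm long above it. Origin on its axis at the underside of the collar; z along its axis towards the handle's end, which is at +70 mm
- probe_tip (a point): lower end of the probe's shaft, on its axis, 56 mm below the probe's origin
- sleeve: bystander: upright steel sleeve, 58 mm outside diameter, 46 mm bore, 85 mm high, loose on the bench; origin at the centre of its underside
- collar: bystander: dark steel ring lying flat, 72 mm outside diameter, 52 mm bore, 24 mm high, loose on the bench; origin at the centre of its underside
- carton: bystander: small cardboard carton 50 x 80 x 50 mm, loose on the bench; origin at the centre of its underside
Not all that is in view belongs to the job. Leave any orange or turquoise look-alike of the weight alone.

How it is judged:
On the way, in this order (a step that is already met when the one before it is completed fails the run):
1. the check weight stands upright on the pan, let go and at rest (horizontal distance between weight and pan below 0.066 m and z of weight in the frame of pan between -0.004 and 0.004 m and angle between weight's own z axis and vertical below 0.1 rad and contact force between weight and the fingers below 0.1 N and linear speed of weight below 0.03 m/s), for 0.2 s.
2. the probe's shaft is through the round hole and holds the button down (value of joint button above 0.0045 m and horizontal distance between probe_tip and hole below 0.009 m and z of probe_tip in the frame of hole below -0.024 m and contact force between probe and the fingers above 1 N), for 0.2 s.
At the end, for the whole second after the job is handed in: button at least 4.5 of 6 mm down, pressed by the tip of the gripped probe (over 1 N) inside the round hole, at least 24 mm deep; weight upright (0.1 rad) on the pan, axis within 66 mm of its centre, at rest, untouched; sleeve, collar and carton within 30 mm of their start (all of step 1 and all of step 2 and contact force between weight and the arm below 0.1 N and distance of each of sleeve, collar, carton from where it was at the start of the episode below 0.03 m); the arm keeps its last pose, push and grip.
It fails at once if a bystander (sleeve, collar or carton) is disturbed by more than 30 mm (distance of any of sleeve, collar, carton from where it was at the start of the episode above 0.03 m).
It fails at once if the weight is dropped (falls free, faster than 0.5 m/s) (contact force between weight and the fingers below 0.1 N and linear speed of weight above 0.5 m/s).
It also fails if it takes over 67 s, if anything falls off the work surface, if the arm or the gripper's body presses on something with over 40 N, if the wrist force passes 120 N, or if a joint passes its speed limit or range.

## Working session

There is one attempt and no reset: what is moved stays moved. The work goes in short steps, Python scripts to look and compute and a tool call to move; the robot and the scene stay as the last step left them, time stands still between calls to the robot, and variables do not carry over. Pictures are saved under pics/ and viewed, at most 10 in all, crops included, and the job is handed in when it is done.

Besides the shell and the picture viewer there is one more tool, called after "Emit:" as name(argument=value, ...) on one line, values as JSON. servo_tool: Moves the arm, as the interface text tells. Its arguments: {"type":"object","properties":{"motion":{"type":"string"},"squeeze":{"type":"number"}},"required":["motion"]}

```bash
mkdir -p pics; cat > h.py <<'E'
import numpy as np, cv2
from plant import manip, viewer
from scipy.spatial.transform import Rotation as R
def grab(n):
    c=viewer.read_camera(n); np.savez('%s.npz'%n,**c); return c
def load(n): return dict(np.load('%s.npz'%n))
def cloud(c):
    v,u=np.mgrid[:480,:640]; K=c['K']; d=c['depth']
    P=np.stack([(u-K[0,2])/K[0,0]*d,(v-K[1,2])/K[1,1]*d,d],-1)
    E=c['extrinsics']; return P@E[:3,:3].T+E[:3,3]
def ray(c,u,v):
    K=c['K'];E=c['extrinsics'];d=E[:3,:3]@np.array([(u-K[0,2])/K[0,0],(v-K[1,2])/K[1,1],1]);return E[:3,3],d
def atz(c,u,v,z):
    o,d=ray(c,u,v); return o+d*(z-o[2])/d[2]
E
python3 - <<'E'
from h import *
for n in ['scene','side','wrist']:
    c=grab(n); cv2.imwrite(f'pics/{n}0.png',c['img']); print(n,c['extrinsics'].round(3).tolist(),c['K'][0,0])
o=manip.get_obs(); print({k:np.round(v,3).tolist() for k,v in o.items()})
E
```

```text
scene [[0.482, 0.688, -0.543, 1.326], [0.876, -0.373, 0.306, -0.393], [0.008, -0.623, -0.782, 1.115], [0.0, 0.0, 0.0, 1.0]] 603.1225102238785
side [[0.861, -0.27, 0.431, 0.053], [-0.508, -0.484, 0.713, -0.878], [0.016, -0.832, -0.554, 0.791], [0.0, 0.0, 0.0, 1.0]] 596.6486431153115
wrist [[0.268, 0.928, 0.258, 0.101], [0.964, -0.257, -0.073, 0.648], [-0.001, 0.269, -0.963, 0.383], [0.0, 0.0, 0.0, 1.0]] 353.0447903232227
{'clock': 0.15, 'joints': [-1.342, 0.468, -0.012, 1.603, 0.006, 1.071, -0.056], 'joint_vel': [0.0, -0.002, 0.001, -0.001, 0.0, 0.001, -0.0], 'joint_efforts': [0.001, -52.096, -0.012, -24.397, -0.057, 0.015, 0.0], 'tool_pos': [0.174, 0.626, 0.19], 'orientation': [-0.426, -3.113, 0.002], 'contact_force': [0.102, -1.057, 0.423], 'wrist_torque': [-0.04, -0.019, 0.047], 'grip_force': 0.0, 'gripper_width': 1.002}
```

View pics/scene0.png

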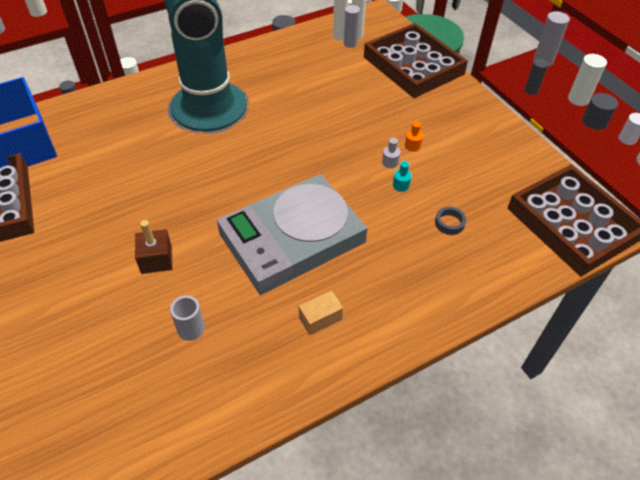

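View pics/side0.png

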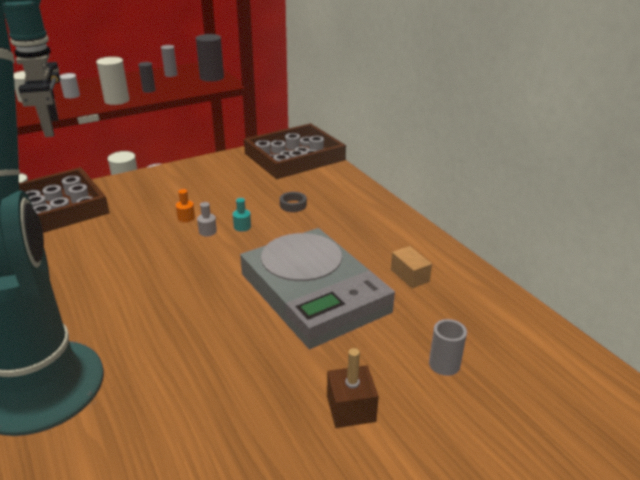

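Candidates for the weight in the scene view are grey (391,153), orange (415,136) and turquoise (402,178); in the side view they are at (206,219), (185,206) and (242,215). Only the grey one is bare steel, so it fits the description. Next I'll confirm it in an enlarged crop and measure from both views.

```bash
python3 - <<'E'
from h import *
a=load('scene');b=load('side')
def crop(c,u,v,w,h,s): return cv2.resize(c['img'][v:v+h,u:u+w],None,fx=s,fy=s,interpolation=cv2.INTER_CUBIC)
top=np.hstack([crop(a,365,110,80,60+30,5)[:300*2], crop(b,165,180,80,90,5)])   # 400x450 each
cv2.imwrite('pics/c1.png',top)
bot=np.hstack([crop(a,215,170,160,120,2.5*1), crop(b,235,225,160,120,2.5)])
bot2=np.hstack([crop(a,115,210,80,60,5), crop(b,310,340,80,60,5)])
cv2.imwrite('pics/c2.png',np.vstack([bot,bot2]))
for n,c in (('scene',a),('side',b)):
    P=cloud(c);z=P[...,2]; ok=(c['depth']>0)&(z>.012)&(z<.2)&(P[...,0]>.15)&(P[...,0]<1.1)&(abs(P[...,1])<.8)
    k,l,s,ce=cv2.connectedComponentsWithStats(ok.astype(np.uint8))
    for i in range(1,k):
        if s[i,4]>60:
            q=P[l==i]; t=q[q[:,2]>q[:,2].max()-.006]
            print(n,ce[i].round(),s[i,4],'min',q.min(0).round(3),'max',q.max(0).round(3),'top',t.mean(0).round(3))
E
```

```text
scene [432.  72.] 1659 min [0.15  0.518 0.012] max [0.256 0.733 0.056] top [0.219 0.622 0.051]
scene [414. 136.] 334 min [0.387 0.393 0.013] max [0.438 0.44  0.08 ] top [0.416 0.415 0.076]
scene [391. 152.] 347 min [0.412 0.306 0.012] max [0.461 0.352 0.081] top [0.437 0.329 0.077]
scene [403. 176.] 368 min [0.497 0.285 0.012] max [0.544 0.33  0.082] top [0.523 0.307 0.078]
scene [577. 217.] 6898 min [0.696 0.491 0.012] max [0.948 0.707 0.056] top [0.827 0.589 0.051]
scene [291. 232.] 10124 min [ 0.433 -0.159  0.012] max [0.653 0.134 0.08 ] top [0.543 0.034 0.075]
scene [ 16. 218.] 975 min [ 0.15  -0.607  0.012] max [ 0.239 -0.524  0.054] top [ 0.208 -0.551  0.05 ]
scene [451. 219.] 385 min [0.644 0.304 0.012] max [0.717 0.376 0.029] top [0.679 0.338 0.025]
scene [152. 248.] 1407 min [ 0.398 -0.356  0.012] max [ 0.493 -0.267  0.134] top [ 0.448 -0.312  0.131]
scene [321. 311.] 1174 min [ 0.735 -0.1    0.012] max [ 0.788 -0.019  0.055] top [ 0.762 -0.061  0.05 ]
scene [187. 316.] 1084 min [ 0.623 -0.338  0.012] max [ 0.683 -0.28   0.09 ] top [ 0.65  -0.308  0.086]
side [294. 149.] 326
[... 246 characters left out ...]
3 0.412 0.077]
side [292. 200.] 312 min [0.642 0.298 0.012] max [0.713 0.372 0.028] top [0.679 0.335 0.024]
side [241. 215.] 400 min [0.497 0.276 0.012] max [0.542 0.326 0.08 ] top [0.519 0.303 0.078]
side [206. 219.] 414 min [0.415 0.3   0.012] max [0.459 0.344 0.081] top [0.437 0.325 0.077]
side [316. 285.] 10826 min [ 0.435 -0.165  0.012] max [0.651 0.13  0.078] top [0.537 0.029 0.074]
side [411. 265.] 1042 min [ 0.731 -0.106  0.012] max [ 0.786 -0.023  0.055] top [ 0.758 -0.065  0.051]
side [447. 345.] 1541 min [ 0.62  -0.344  0.012] max [ 0.679 -0.283  0.088] top [ 0.649 -0.315  0.085]
side [352. 391.] 2647 min [ 0.4   -0.36   0.012] max [ 0.49  -0.272  0.134] top [ 0.444 -0.317  0.131]
```

View pics/c1.png

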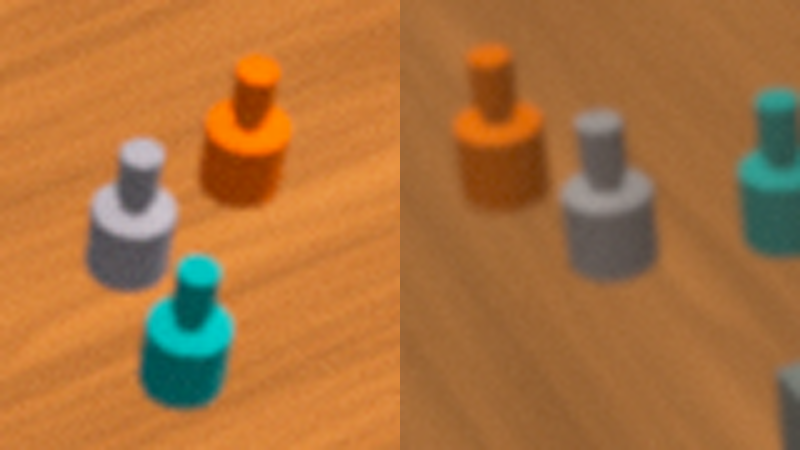

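View pics/c2.png

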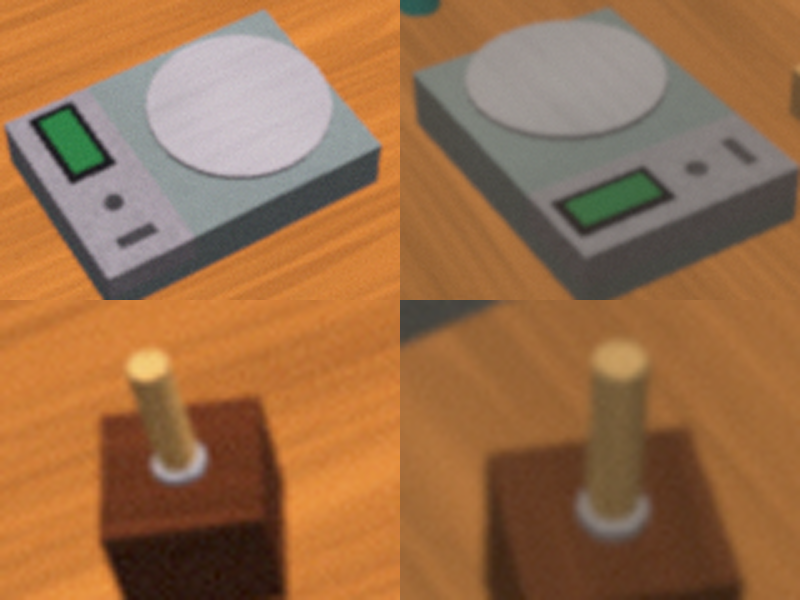

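The enlarged crop shows the grey steel weight standing between the orange and turquoise look-alikes, with about 88 mm centre spacing. The other crop shows the scale with its round hole at scene (260,250) and side (354,292), the slot outboard of it, and the probe upright in the stand. Next: triangulate the hole, slot and probe, and fit the scale.

```bash
python3 - <<'E'
from h import *
a=load('scene');b=load('side')
def tri(p,q):
    o1,d1=ray(a,*p);o2,d2=ray(b,*q); s=np.linalg.lstsq(np.c_[d1,-d2],o2-o1,rcond=None)[0]
    x,y=o1+s[0]*d1,o2+s[1]*d2; return ((x+y)/2).round(4),round(np.linalg.norm(x-y),4)
for n,p,q in [('hole',(260.2,250.4),(353.8,292.2)),('slot',(269.8,264.4),(371,285)),('disp',(243.8,226.8),(321,305.4)),
  ('probe top',(115+148/5,210+63/5),(310+220/5,340+60/5)),('knob top',(365+143/5,110+150/5),(165+200/5,180+120/5)),
  ('pan',(215+240/2.5,170+106/2.5),(235+166/2.5,225+79/2.5))]:
    print(n,*tri(p,q))
for c in (a,b):
    P=cloud(c);m=(P[...,2]>.053)&(P[...,2]<.082)&(P[...,0]>.42)&(P[...,0]<.67)&(P[...,1]>-.17)&(P[...,1]<.14)&(c['depth']>0)
    r=cv2.minAreaRect((P[m][:,:2]*1000).astype(np.float32)); print(r)
    p=P[m&(P[...,2]>.069)]; e=cv2.minEnclosingCircle((p[:,:2]*1000).astype(np.float32)); print('pan',e)
    m=(P[...,2]>.08)&(P[...,2]<.125)&(abs(P[...,0]-.447)<.04)&(abs(P[...,1]+.315)<.04); print('handle',P[m].mean(0))
    m=(P[...,2]>.045)&(P[...,2]<.066)&(abs(P[...,0]-.447)<.06)&(abs(P[...,1]+.315)<.06); print('stand',cv2.minAreaRect((P[m][:,:2]*1000).astype(np.float32)))
E
```

```text
hole [ 0.5792 -0.1104  0.059 ] 0.0036
slot [ 0.6223 -0.108   0.0585] 0.0026
disp [ 0.5021 -0.1143  0.0595] 0.0037
probe top [ 0.4467 -0.3121  0.1298] 0.0035
knob top [0.4395 0.3286 0.0776] 0.0033
pan [0.5421 0.0366 0.0673] 0.0023
((542.7298583984375, -12.826507568359375), (206.91119384765625, 284.3788146972656), 2.706883192062378)
pan ((540.1611938476562, 35.32926940917969), 87.59515380859375)
handle [ 0.45201089 -0.31233875  0.10372323]
stand ((445.7698974609375, -311.8727111816406), (71.78080749511719, 76.84114074707031), 70.83567810058594)
((542.7034301757812, -17.27593994140625), (205.63453674316406, 287.62896728515625), 2.777949571609497)
pan ((540.902587890625, 31.2135066986084), 88.16590118408203)
handle [ 0.44143208 -0.32030004  0.10225703]
stand ((445.1357116699219, -315.782958984375), (75.10874938964844, 71.16192626953125), 70.84892272949219)
```

Emit:
servo_tool(motion="0.6 -2.79 -1.81 0 0 0 0; 0.6 -2.79 -1.81 0 0 0 0; 0.6 -2.79 -1.81 0 0 0 0; 0.6 -2.79 -1.81 0 0 0 0; 0.6 -2.79 -1.81 0 0 0 0; 0.6 -2.79 -1.81 0 0 0 0; 0.6 -2.79 -1.81 0 0 0 0; 0.6 -2.79 -1.81 0 0 0 0; 0.6 -2.79 -1.81 0 0 0 0; 0.6 -2.79 -1.81 0 0 0 0; 0.6 -2.79 -1.81 0 0 0 0; 0.6 -2.79 -1.81 0 0 0 0", squeeze=30)

```text
clock: 1.15
tool_pos: [0.4394, 0.3256, 0.1907]
orientation: [-0.426, -3.112, 0.0]
contact_force: [-0.4, 0.5, -0.2]
gripper_width: 0.598
grip_force: 0.0
```

Emit:
servo_tool(motion="0.6 0 0 0 0 0 0; 0.6 0 0 0 0 0 0; 0.6 0 0 0 0 0 0; 0.6 0 0 0 0 0 0")

```text
clock: 1.48
tool_pos: [0.4376, 0.3282, 0.1906]
orientation: [-0.422, -3.112, -0.0]
contact_force: [-0.0, 0.4, -0.6]
gripper_width: 0.602
grip_force: 0.0
```

```bash
python3 - <<'E'
from h import *
c=grab('wrist'); cv2.imwrite('pics/w1.png',c['img'])
P=cloud(c); m=(P[...,2]>.066)&(P[...,2]<.09)&(c['depth']>0)
k,l,s,ce=cv2.connectedComponentsWithStats(m.astype(np.uint8))
for i in range(1,k):
    if s[i,4]>40: print(ce[i].round(1),s[i],P[l==i].mean(0).round(4),P[l==i].max(0).round(3),P[l==i].min(0).round(3),c['img'][l==i].mean(0).round())
o=manip.get_obs(); print(o['tool_pos'],o['orientation'],o['gripper_width'],o['contact_force'])
E
```

```text
[402.9 178.7] [389 166  28  27 572] [0.4104 0.4166 0.0767] [0.422 0.428 0.08 ] [0.4   0.406 0.066] [ 49. 124. 208.]
[313.6 230.7] [302 218  24  26 502] [0.4343 0.3304 0.0769] [0.446 0.341 0.08 ] [0.424 0.319 0.066] [153. 153. 160.]
[315.  315.9] [304 303  23  26 472] [0.5157 0.3094 0.0761] [0.528 0.32  0.08 ] [0.506 0.298 0.066] [142. 149.  67.]
[ 43.4 341.6] [   9  322   97   49 2378] [0.4729 0.0423 0.0732] [0.5   0.101 0.076] [0.454 0.002 0.067] [156. 155. 160.]
[0.43758707 0.3282936  0.19065419] [-4.21650623e-01 -3.11259141e+00 -3.00410088e-04] 0.5981645414336669 [-0.71113405  0.22583064 -0.88571395]
```

View pics/w1.png

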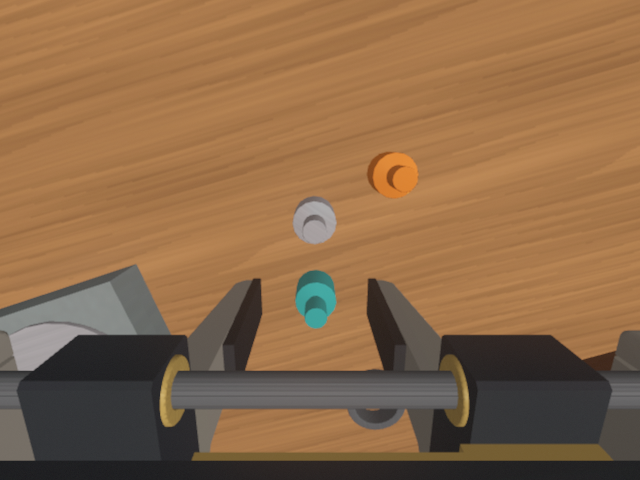

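The wrist view shows grey at (314,230) with orange at (403,179) and turquoise at (316,316). The grey knob measures (0.434, 0.330, 0.077), which agrees with the other two cameras and lies under the TCP. I'll descend and grip the knob.

Emit:
servo_tool(motion="0.6 0 0 1.8 0 0 0; 0.6 0 0 1.8 0 0 0; 0.6 0 0 1.8 0 0 0; 0.6 0 0 1.8 0 0 0; 0.6 0 0 1.8 0 0 0; 0.6 0 0 1.8 0 0 0; 0.6 0 0 1.8 0 0 0; 0.6 0 0 1 0 0 0; 0.6 0 0 0.5 0 0 0; 0.6 0 0 0 0 0 0; 0.6 0 0 0 0 0 0")

```text
clock: 2.45
tool_pos: [0.4388, 0.3276, 0.0502]
orientation: [0.425, 3.112, 0.001]
contact_force: [-0.1, -0.9, 0.5]
gripper_width: 0.6
grip_force: 0.0
```

Emit:
servo_tool(motion="0.4 0 0 0 0 0 0; 0.3 0 0 0 0 0 0; 0.25 0 0 0 0 0 0; 0.2 0 0 0 0 0 0; 0.1 0 0 0 0 0 0; 0 0 0 0 0 0 0; 0 0 0 0 0 0 0; 0 0 0 0 0 0 0; 0 0 0 0 0 0 0", squeeze=35)

```text
clock: 3.2
tool_pos: [0.4391, 0.3277, 0.0501]
orientation: [0.425, 3.112, 0.002]
contact_force: [1.1, 0.8, 1.6]
gripper_width: 0.209
grip_force: 35.0
```

Opening is 19 mm against an expected 22 mm, so I'll lift and look.

Emit:
servo_tool(motion="0 0 0 -0.5 0 0 0; 0 0 0 -1.5 0 0 0; 0 0 0 -2 0 0 0; 0 0 0 -2 0 0 0; 0 0 0 -2 0 0 0; 0 0 0 -2 0 0 0; 0 0 0 -2 0 0 0; 0 0 0 -1 0 0 0; 0 0 0 -0.5 0 0 0; 0 0 0 0 0 0 0; 0 0 0 0 0 0 0")

```text
clock: 4.12
tool_pos: [0.4379, 0.3262, 0.1836]
orientation: [-0.426, -3.111, 0.003]
contact_force: [-0.2, -0.4, -6.7]
gripper_width: 0.209
grip_force: 35.0
```

```bash
python3 - <<'E'
from h import *
a=grab('scene');b=grab('side');w=grab('wrist')
o=manip.get_obs();t=o['tool_pos'];print(t,o['gripper_width'],o['contact_force'])
def crop(c,h=60):
    p=np.linalg.inv(c['extrinsics'])@np.r_[t,1];p=c['K']@p[:3];u,v=(p[:2]/p[2]).astype(int);print(u,v)
    u,v=max(u-h//1,0),max(v-h,0);return cv2.resize(c['img'][v:v+2*h,u:u+2*h],(400,400),interpolation=2)
cv2.imwrite('pics/c3.png',np.hstack([crop(a,50),crop(b,50)]))
for c in (a,b):
    P=cloud(c);m=(c['depth']>0)&(abs(P[...,0]-t[0])<.035)&(abs(P[...,1]-t[1])<.035)&(P[...,2]>.05)
    for z in np.arange(.09,.21,.01):
        q=P[m&(abs(P[...,2]-z)<.005)]
        if len(q): print(round(z,2),len(q),q.min(0)[:2].round(3),q.max(0)[:2].round(3))
    print(P[m][:,2].min())
E
```

```text
[0.43793807 0.32631898 0.18333273] 0.2125766146525381 [-0.89583965  0.39807511 -6.5934395 ]
397 107
199 163
0.13 19 [0.424 0.307] [0.459 0.347]
0.14 54 [0.426 0.305] [0.459 0.343]
0.15 65 [0.424 0.305] [0.461 0.341]
0.16 56 [0.421 0.306] [0.461 0.345]
0.17 144 [0.417 0.305] [0.461 0.35 ]
0.18 31 [0.419 0.314] [0.459 0.341]
0.19 29 [0.431 0.317] [0.45  0.337]
0.2 27 [0.439 0.316] [0.45  0.338]
0.1301647494576461
0.13 12 [0.415 0.304] [0.444 0.329]
0.14 77 [0.413 0.3  ] [0.453 0.328]
0.15 73 [0.413 0.298] [0.457 0.326]
0.16 77 [0.413 0.3  ] [0.457 0.332]
0.17 144 [0.414 0.297] [0.456 0.343]
0.18 34 [0.417 0.306] [0.449 0.336]
0.19 41 [0.425 0.308] [0.444 0.329]
0.2 33 [0.425 0.311] [0.444 0.327]
0.13082118764267558
```

View pics/c3.png

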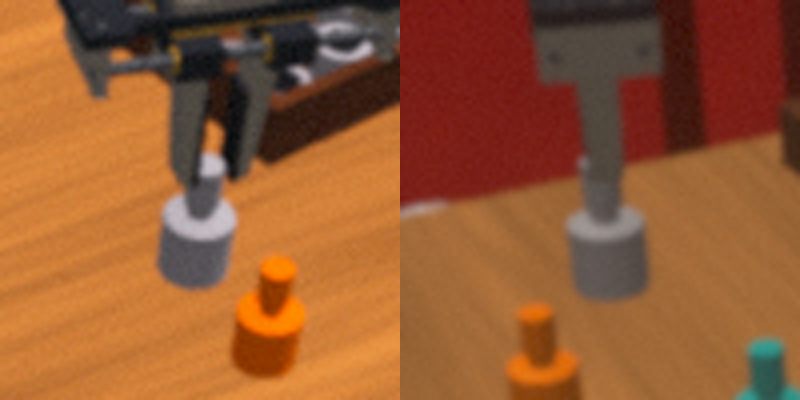

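The weight is held upright in the fingers, as both crops show. I'll carry it over the pan.

Emit:
servo_tool(motion="0 -0.81 -1.15 0 0 0 0; 0 -1.62 -2.31 0 0 0 0; 0 -1.62 -2.31 0 0 0 0; 0 -1.62 -2.31 0 0 0 0; 0 -1.62 -2.31 0 0 0 0; 0 -1.62 -2.31 0 0 0 0; 0 -1.62 -2.31 0 0 0 0; 0 -1.62 -2.31 0 0 0 0; 0 -1.62 -2.31 0 0 0 0; 0 -1.62 -2.31 0 0 0 0; 0 -1.62 -2.31 0 0 0 0; 0 -0.81 -1.15 0 0 0 0")

```text
clock: 5.27
tool_pos: [0.5426, 0.0299, 0.1841]
orientation: [-0.432, -3.112, 0.004]
contact_force: [1.3, -1.0, -6.5]
gripper_width: 0.209
grip_force: 35.0
```

Emit:
servo_tool(motion="0 0 0 0 0 0 0; 0 0 0 0 0 0 0; 0 0 0 1.5 0 0 0; 0 0 0 1.5 0 0 0; 0 0 0 1 0 0 0; 0 0 0 0.8 0 0 0; 0 0 0 0.4 0 0 0; 0 0 0 0 0 0 0; 0 0 0 0 0 0 0; 0 0 0 0 0 0 0")

```text
clock: 6.1
tool_pos: [0.5427, 0.0347, 0.1334]
orientation: [0.425, 3.112, 0.001]
contact_force: [-0.3, -0.9, -5.4]
gripper_width: 0.209
grip_force: 35.0
```

Emit:
servo_tool(motion="0 0 0 0.3 0 0 0; 0 0 0 0.2 0 0 0; 0 0 0 0.1 0 0 0; 0 0 0 0.1 0 0 0; 0 0 0 0.1 0 0 0; 0 0 0 0 0 0 0; 0 0 0 0 0 0 0; 0 0 0 0 0 0 0")

```text
clock: 6.77
tool_pos: [0.5422, 0.0345, 0.1248]
orientation: [0.426, 3.113, 0.0]
contact_force: [0.4, 0.1, -5.0]
gripper_width: 0.21
grip_force: 35.0
```

Emit:
servo_tool(motion="0 0 0 0.1 0 0 0; 0 0 0 0 0 0 0; 0 0 0 0 0 0 0; 0 0 0 0 0 0 0")

```text
clock: 7.1
tool_pos: [0.5425, 0.0346, 0.1242]
orientation: [0.426, 3.112, 0.001]
contact_force: [-0.5, 0.4, -2.4]
gripper_width: 0.211
grip_force: 35.0
```

Force is dropping from -5 to -2.4 N, so contact has begun. One more half-millimetre, then open.

Emit:
servo_tool(motion="0 0 0 0.05 0 0 0; 0 0 0 0 0 0 0; 0 0 0 0 0 0 0; 0.21 0 0 0 0 0 0; 0.24 0 0 0 0 0 0; 0.28 0 0 0 0 0 0; 0.35 0 0 0 0 0 0; 0.45 0 0 0 0 0 0; 0.6 0 0 0 0 0 0; 0.6 0 0 0 0 0 0; 0.6 0 0 0 0 0 0")

```text
clock: 8.02
tool_pos: [0.5422, 0.0345, 0.1232]
orientation: [-0.426, -3.113, 0.0]
contact_force: [1.0, -0.6, -0.1]
gripper_width: 0.594
grip_force: 0.0
```

Emit:
servo_tool(motion="0.6 0 0 -1 0 0 0; 0.6 0 0 -2 0 0 0; 0.6 0 0 -3 0 0 0; 0.6 0 0 -3 0 0 0; 0.6 0 0 -3 0 0 0; 0.6 0 0 -2 0 0 0; 0.6 0 0 0 0 0 0; 0.6 0 0 0 0 0 0")

```text
clock: 8.68
tool_pos: [0.5428, 0.0345, 0.2649]
orientation: [0.425, 3.11, 0.002]
contact_force: [-0.9, 0.3, -0.0]
gripper_width: 0.598
grip_force: 0.0
```

```bash
python3 - <<'E'
from h import *
a=grab('scene');w=grab('wrist')
o=manip.get_obs();print(o['tool_pos'],o['orientation'],o['contact_force'])
for n,c in(('scene',a),('wrist',w)):
    P=cloud(c); q=P[(c['depth']>0)&(P[...,2]>.143)&(P[...,2]<.158)&(abs(P[...,0]-.54)<.05)&(abs(P[...,1]-.034)<.05)]
    print(n,len(q),q.mean(0),q[:,2].max())
cv2.imwrite('pics/c4.png',np.hstack([cv2.resize(a['img'][140:300,200:380],None,fx=2.2,fy=2.2),cv2.resize(w['img'],(400,352))[:352]]))
E
```

```text
[0.54142744 0.03447749 0.26257071] [-4.25393886e-01 -3.11128349e+00  5.25957205e-04] [-0.2347543  -1.00843151  0.3915897 ]
scene 76 [0.54327407 0.03510016 0.14988393] 0.15567052935963077
wrist 492 [0.53772712 0.03696858 0.15115232] 0.15357860923907407
```

View pics/c4.png

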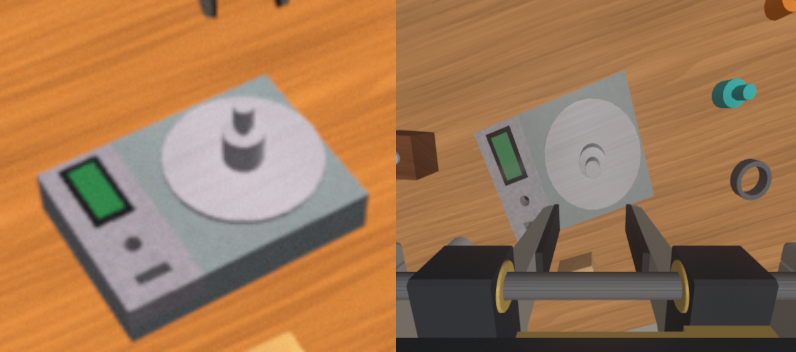

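The weight stands alone at the pan centre (scene crop (243,140)), released and upright, and the bystanders are unmoved. Moving to above the probe.

Emit:
servo_tool(motion="0.5 0 -2 0 0 0 0; 0.5 0 -3.2 0 0 0 0; 0.5 0 -3.2 0 0 0 0; 0.5 0 -3.2 0 0 0 0; 0.5 0 -3.2 0 0 0 0; 0.5 0 -3.2 0 0 0 0; 0.5 0 -3.2 0 0 0 0; 0.5 0 -3.2 0 0 0 0; 0.5 0 -3.2 0 0 0 0; 0.5 0 -3.2 0 0 0 0; 0.5 0 -3.2 0 0 0 0; 0.5 -0.1 -2.1 0 0 0 0")

```text
clock: 9.78
tool_pos: [0.4437, -0.3163, 0.262]
orientation: [-0.431, -3.109, 0.001]
contact_force: [-1.2, -0.4, 0.8]
gripper_width: 0.5
grip_force: 0.0
```

Emit:
servo_tool(motion="0.5 0 0 0 0 0 0; 0.5 0 0 1 0 0 0; 0.5 0 0 2 0 0 0; 0.5 0 0 2 0 0 0; 0.5 0 0 1 0 0 0; 0.5 0 0 0 0 0 0; 0.5 0 0 0 0 0 0")

```text
clock: 10.37
tool_pos: [0.4462, -0.3124, 0.2025]
orientation: [-0.423, -3.111, -0.001]
contact_force: [-0.6, -0.3, 0.3]
gripper_width: 0.499
grip_force: 0.0
```

```bash
python3 - <<'E'
from h import *
w=grab('wrist'); o=manip.get_obs();t=o['tool_pos'];print(t,o['orientation'])
P=cloud(w); q=P[(w['depth']>0)&(P[...,2]>.122)&(P[...,2]<.14)&(abs(P[...,0]-.446)<.04)&(abs(P[...,1]+.314)<.04)]
print(len(q),q.mean(0),q.min(0),q.max(0))
cv2.imwrite('pics/w2.png',w['img'])
E
```

```text
[ 0.44667987 -0.31304612  0.20345093] [4.24068622e-01 3.11281505e+00 3.85628014e-05]
430 [ 0.44267092 -0.31106578  0.13071302] [ 0.43483661 -0.31982176  0.12228051] [ 0.45262474 -0.30253619  0.13315438]
```

View pics/w2.png

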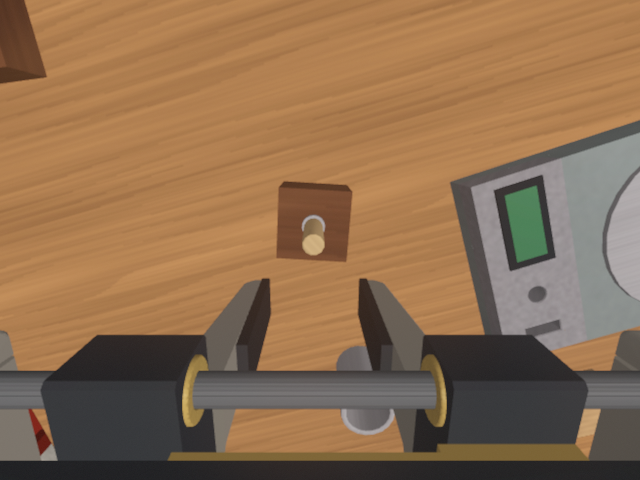

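The wrist view shows the handle end at (314,244), directly beneath the fingers, and the hole at (538,294) with the slot outboard at (543,327). The bias-corrected probe position is (0.447, -0.3136), which matches the TCP. Descending to grip the handle.

Emit:
servo_tool(motion="0.5 0 0 1.5 0 0 0; 0.5 0 0 1.8 0 0 0; 0.5 0 0 1.8 0 0 0; 0.5 0 0 1.8 0 0 0; 0.5 0 0 1.8 0 0 0; 0.5 0 0 1.8 0 0 0; 0.5 0 0 1.1 0 0 0; 0.5 0 0 0.6 0 0 0; 0.5 0 0 0 0 0 0; 0.5 0 0 0 0 0 0")

```text
clock: 11.25
tool_pos: [0.4467, -0.3139, 0.082]
orientation: [0.426, 3.112, -0.001]
contact_force: [-0.6, 0.6, 0.8]
gripper_width: 0.502
grip_force: 0.0
```

Emit:
servo_tool(motion="0.35 0 0 0 0 0 0; 0.25 0 0 0 0 0 0; 0.2 0 0 0 0 0 0; 0.1 0 0 0 0 0 0; 0 0 0 0 0 0 0; 0 0 0 0 0 0 0; 0 0 0 0 0 0 0; 0 0 0 0 0 0 0; 0 0 0 0 0 0 0", squeeze=45)

```text
clock: 12.0
tool_pos: [0.4466, -0.3136, 0.0817]
orientation: [0.425, 3.112, 0.0]
contact_force: [-0.3, 1.5, 5.1]
gripper_width: 0.185
grip_force: 45.0
```

```bash
python3 - <<'E'
from h import *
w=load('wrist')
for p in [(538,294),(543,327)]: print(atz(w,*p,.06)+[.0045,-.0025,0])
o=manip.get_obs();print(o['tool_pos'],o['gripper_width'])
E
```

```text
[ 0.57964753 -0.10989938  0.06      ]
[ 0.619048   -0.10868662  0.06      ]
[ 0.44656715 -0.31356905  0.08169041] 0.1845197718744313
```

Emit:
servo_tool(motion="0 0 0 -0.5 0 0 0; 0 0 0 -1 0 0 0; 0 0 0 -1.5 0 0 0; 0 0 0 -1.5 0 0 0; 0 0 0 -1.5 0 0 0; 0 0 0 -1.5 0 0 0; 0 0 0 -1 0 0 0; 0 0 0 -0.7 0 0 0; 0 0 0 -0.3 0 0 0; 0 0 0 0 0 0 0; 0 0 0 0 0 0 0")

```text
clock: 12.92
tool_pos: [0.4459, -0.3133, 0.1758]
orientation: [-0.425, -3.112, -0.0]
contact_force: [0.1, -0.1, -0.6]
gripper_width: 0.187
grip_force: 45.0
```

Emit:
servo_tool(motion="0 -0.33 1.05 0 0 0 0; 0 -0.67 2.1 0 0 0 0; 0 -0.67 2.1 0 0 0 0; 0 -0.67 2.1 0 0 0 0; 0 -0.67 2.1 0 0 0 0; 0 -0.67 2.1 0 0 0 0; 0 -0.67 2.1 0 0 0 0; 0 -0.67 2.1 0 0 0 0; 0 -0.67 2.1 0 0 0 0; 0 -0.67 2.1 0 0 0 0; 0 -0.67 2.1 0 0 0 0; 0 -0.34 1.05 0 0 0 0")

```text
clock: 13.92
tool_pos: [0.5804, -0.1066, 0.1752]
orientation: [-0.419, -3.112, -0.002]
contact_force: [-0.8, 0.6, -0.1]
gripper_width: 0.181
grip_force: 45.0
```

Emit:
servo_tool(motion="0 0 0 0 0 0 0; 0 0 0 0 0 0 0; 0 0 0 1 0 0 0; 0 0 0 1 0 0 0; 0 0 0 0.5 0 0 0; 0 0 0 0 0 0 0; 0 0 0 0 0 0 0; 0 0 0 0 0 0 0")

```text
clock: 14.58
tool_pos: [0.5792, -0.1113, 0.1514]
orientation: [0.427, 3.112, -0.0]
contact_force: [0.5, -0.0, -0.2]
gripper_width: 0.19
grip_force: 45.0
```

```bash
python3 - <<'E'
from h import *
o=manip.get_obs();t=o['tool_pos'];print(t)
w=grab('wrist');a=grab('scene');b=grab('side')
def crop(c,u,v,w_,h,s): return cv2.resize(c['img'][v:v+h,u:u+w_],None,fx=s,fy=s,interpolation=2)
# crops 40x40*? : scene around (260,245), side (354,287), wrist around proj
im=[]
for n,c in (('s',a),('d',b),('w',w)):
    p=np.linalg.inv(c['extrinsics'])@np.r_[.579,-.1105,.07,1];p=c['K']@p[:3];u,v=(p[:2]/p[2]).astype(int)
    h=30 if n!='w' else 50
    u0,v0=u-h,min(v-h,480-2*h);print(n,u0,v0,265/(2*h));im.append(cv2.resize(c['img'][v0:v0+2*h,u0:u0+2*h],(265,265),interpolation=2))
cv2.imwrite('pics/c5.png',np.hstack(im))
E
```

```text
[ 0.57920451 -0.11125716  0.15135352]
s 229 218 4.416666666666667
d 323 257 4.416666666666667
w 262 194 2.65
```

View pics/c5.png

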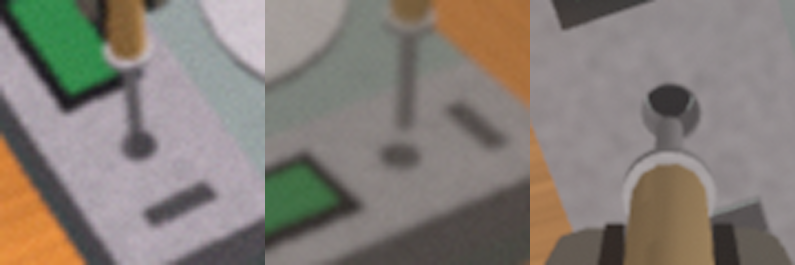

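The crops show the shaft axis, extended down, landing on the hole in all three views: scene hole (138,145), side (400,155), wrist (671,110). The offsets are about 1 mm, and the slot is clear of it. Lowering into the hole.

Emit:
servo_tool(motion="0 0 0 0.6 0 0 0; 0 0 0 0.6 0 0 0; 0 0 0 0.5 0 0 0; 0 0 0 0.5 0 0 0; 0 0 0 0.5 0 0 0; 0 0 0 0.4 0 0 0; 0 0 0 0 0 0 0; 0 0 0 0 0 0 0; 0 0 0 0 0 0 0")

```text
clock: 15.48
tool_pos: [0.5794, -0.1109, 0.1204]
orientation: [0.426, 3.112, -0.0]
contact_force: [-0.0, 0.5, -0.3]
gripper_width: 0.181
grip_force: 45.0
```

Emit:
servo_tool(motion="0 0 0 0.3 0 0 0; 0 0 0 0.3 0 0 0; 0 0 0 0.2 0 0 0; 0 0 0 0.1 0 0 0; 0 0 0 0 0 0 0; 0 0 0 0 0 0 0; 0 0 0 0 0 0 0")

```text
clock: 16.07
tool_pos: [0.5795, -0.1108, 0.1116]
orientation: [0.426, 3.112, 0.0]
contact_force: [0.7, 1.1, 2.6]
gripper_width: 0.189
grip_force: 45.0
```

The tip is inside the hole and on the button (2.6 N). Pressing on to the stop.

Emit:
servo_tool(motion="0 0 0 0.2 0 0 0; 0 0 0 0.1 0 0 0; 0 0 0 0.1 0 0 0; 0 0 0 0 0 0 0; 0 0 0 0 0 0 0; 0 0 0 0 0 0 0; 0 0 0 0 0 0 0")

```text
clock: 16.65
tool_pos: [0.5796, -0.1109, 0.1076]
orientation: [0.426, 3.112, 0.0]
contact_force: [0.7, -0.0, 5.1]
gripper_width: 0.19
grip_force: 45.0
```

Emit:
servo_tool(motion="0 0 0 0.1 0 0 0; 0 0 0 0.1 0 0 0; 0 0 0 0 0 0 0; 0 0 0 0 0 0 0; 0 0 0 0 0 0 0")

```text
clock: 17.07
tool_pos: [0.5807, -0.1112, 0.1074]
orientation: [0.425, 3.109, 0.001]
contact_force: [-1.4, 0.9, 14.7]
gripper_width: 0.184
grip_force: 45.0
```

The rise to 14.7 N with no further travel is the firm stop. One steadiness check plus a look at the weight before handing in.

Emit:
servo_tool(motion="0 0 0 0 0 0 0; 0 0 0 0 0 0 0; 0 0 0 0 0 0 0; 0 0 0 0 0 0 0; 0 0 0 0 0 0 0; 0 0 0 0 0 0 0; 0 0 0 0 0 0 0; 0 0 0 0 0 0 0")

```text
clock: 17.73
tool_pos: [0.5807, -0.1112, 0.1074]
orientation: [0.425, 3.109, 0.001]
contact_force: [-1.0, 0.8, 15.2]
gripper_width: 0.184
grip_force: 45.0
```

```bash
python3 - <<'E'
from h import *
b=grab('side'); cv2.imwrite('pics/s2.png',cv2.resize(b['img'][170:410,180:500],None,fx=2,fy=2))
E
```

```text
(no output)
```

View pics/s2.png

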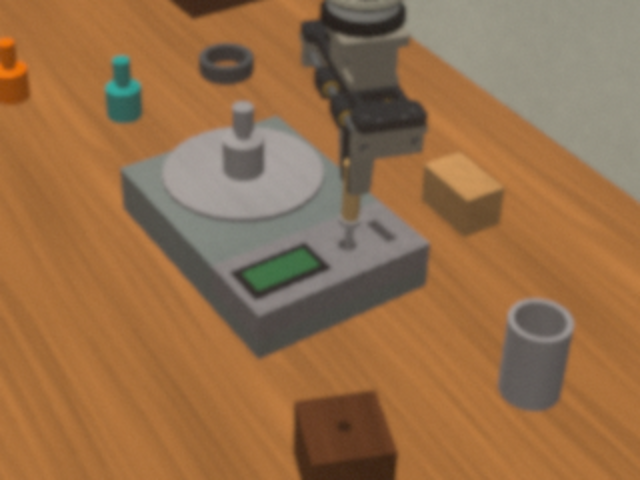

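The weight stands on the pan (243,150), the probe is in the round hole (347,243), and the bystanders are in place. Handing in.

```bash
python3 -c "
from h import *
print(manip.hand_in())"
```

```text
the job is handed in; nothing more can be done
None
```

The job is handed in at about 18 s on the clock: the steel weight stands released and upright at the pan centre, and the gripped probe holds the button at its stop through the round hole with about 15 N; the judge's verdict was not reported.

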